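# Line up the refill bottles and open the concentrate jug

### The arm

A 6-joint arm with a two-finger parallel gripper is mounted at the origin on the work surface. World frame = base frame: x ahead of the robot, y to its left, z up, the work surface at z = 0. Lengths are in m, angles in degrees, forces in N, time in s.
With the tool pointing down it reaches from about 0.3 to 0.875 m from the base axis. Payload 6.4 kg.
Tool frame: the origin (TCP) lies midway between the tips of the shut fingers; the grasp point (between the pads) lies 19 mm behind it; z points along the fingers, y is the line along which they close (so a half turn about z gives the same grasp; the last joint's range is limited). The gripper opens to 88 mm and grips with 3 to 60 N. Pads are 18 mm wide; open, the fingers measure 123 mm over their backs; the gripper's body (75 mm by 187 mm) begins 45 mm behind the grasp point.
Start: joints at [-83.841, 10.359, 92.074, -0, 77.567, -11.82], TCP at [0.178, -0.547, 0.239] pointing down, gripper open.
Joint ranges: [-171.53, 171.53], [-51.25, 118.39], [17.06, 147.69], [-65.23, 245.23], [0, 150.52], [-178.68, 178.68]. Speed limits (degrees/s): [147.25, 147.25, 172.46, 180, 180, 180].

### API

Orientations are given as a 3x3 rotation matrix whose columns are the frame's x, y, z axes.
In Python, from workcell import sensors, viewer, bot gives the robot as it stands.
- The arm moves only by the tool step_arm, never from a script. Its argument "increments" is a list of rows, each an object of numbers: "dx", "dy", "dz": the shift along the world's x, y, z in cm; "roll": the turn about the world's z in rad; "jaw": the opening, from 0 (shut) to 1 (fully open). In form: [{"dx": .., "dy": .., "dz": .., "roll": .., "jaw": ..}, ...]. A call has 1 to 20 rows; each row shifts and turns the commanded pose from where the row before left it; what a row does not reach is not made up. A row lasts 1/12 s, in which the tool goes at most 41.7 mm and 7.16 degrees, less where a joint would pass 70% of its speed; a pose out of reach is approached as far as the arm can. A call with a gripper value outside its range is refused whole. The fingers move at their own pace and stop on an object; "squeeze" is the grip in N (left out, the last holds). Time passes only in rows, so rows that do not move let the fingers close. It gives the time, the measured TCP pose, the force, the opening and the grip force at its end, in the units of the state.
- sensors.read_state(): the state, without advancing time (a new reading comes with each control period).
- viewer.snapshot(name): name is "side" or "top"; returns the picture (384x512x3 uint8, red, green, blue); there is no depth.
- viewer.get_calibration(name): a dict with "fx", "fy", "cx", "cy" (pixels), "k1" (the pictures are not rectified: a ray, as slopes to the right and down, at radius r is drawn at 1 + k1 r^2 times it, then the intrinsics apply), "R" (3x3) and "t" (3): a world point X has camera coordinates R X + t. Camera axes: x right, y down, z forward; pixel columns grow to the right and rows downward; lengths in m; the calibration is good to about 2 mm. A picture is of the moment at which its call begins. get_calibration takes no time and is no camera call.
- bot.job_done(): hands the job in; it is judged then, once.
The state is a dict: "time_s": time; "q": joint angles; "qd": joint speeds; "joint_efforts": joint torques, N m; "eef_pos": TCP position; "tcp_rot": TCP orientation; "ft_force": force on the tool from outside, world axes, zero at the start; "moment": the same for the moment, N m; "finger_gap": opening from 0.0 (shut) to 1.0 (fully open); "gripper_force": force on a finger pad.
Only numpy, scipy, OpenCV 4.12 (cv2) and the standard library are available. Lean on these libraries where they do the work, as an engineer would, in place of code of your own. Each camera call takes 0.05 s, during which the arm holds its last target. There are 200 camera calls.

### The job

Get ready for refilling: stand the green-banded and the yellow-banded bottle upright on the low shelf, one on each side of the blue-banded bottle and close to it (gaps under about 2 cm), in a straight row along the blue stripe, and let go of them. Then open the concentrate jug: push its red safety cap down, twist it anticlockwise while pushed until it comes free, and lift it straight up. Finish while still holding the cap in the gripper, level and still, about 8 cm above the jug's neck; do not disturb the blue-banded bottle or the other goods.

Things in the scene. Friction and masses are not known exactly. Their poses are not given: they have to be found in the camera images.
- bottle_green: squat white refill bottle with a green band and a shoulder of the same colour: body 56 mm across up to 72 mm high, sloping shoulder to 82 mm, then a straight round neck 30 mm across from 82 to 125 mm (its top, open mouth); weighs 80 to 170 g. Origin: centre of its underside; z up. Starts upright on the table; to be put in the row. Grip it by the neck.
- bottle_yellow: squat white refill bottle with a yellow band and a shoulder of the same colour: body 56 mm across up to 72 mm high, sloping shoulder to 82 mm, then a straight round neck 30 mm across from 82 to 125 mm (its top, open mouth); weighs 80 to 170 g. Origin: centre of its underside; z up. Starts upright on the table; to be put in the row. Grip it by the neck.
- bottle_blue: squat white refill bottle with a blue band and a shoulder of the same colour: body 56 mm across up to 72 mm high, sloping shoulder to 82 mm, then a straight round neck 30 mm across from 82 to 125 mm (its top, open mouth); weighs 80 to 170 g. Origin: centre of its underside; z up. Already stands on the shelf, on the stripe; leave it standing.
- shelf: low grey shelf board on four short legs, fixed to the table: 130 mm deep (x) by 340 mm long (y), its flat top, without any rim, 50 mm above the table. Origin: on the table under its centre; y along its length. A thin blue stripe marks its long centre line (x = 0): the row's line.
- jug: blue concentrate jug, about 160 x 100 mm and 130 mm tall to its shoulder, held fast in a steel cradle fixed to the table (190 x 130 mm); it cannot move. Origin: on the table under the axis of the neck; the jug's bulk and its loop handle (top at 158 mm, 45 to 111 mm from the neck axis) extend towards +x; x, y are the jug's own axes.
- jug_neck (a point): centre of the top of the white neck, on its axis, 152 mm above the table; the jug's axes. Cap lock: a catch blocks turning until the cap is pushed down 7 mm (bottoms at 9.5 mm; forcing it unpressed does not count); then it turns anticlockwise seen from above (not clockwise) and lifts off freely when turned 62 to 120 degrees (aim for 80); short of that two lugs hold it down.
- cap: red push-and-turn safety cap, loose, 50 g: round ribbed skirt 58 mm across, flat top 28 mm above the underside; on it a pinch bar 18 mm wide (cap y), 52 mm long (cap x), 24 mm high (28 to 52 mm above the underside), white line along it. Origin: centre of its underside; z up. At the start locked: x along the jug's x, underside 139.5 mm above the table. See jug_neck for how it opens.
- jug_spring (a joint): the spring-loaded grey valve in the neck under the cap: 0 when up (cap not pressed), grows with pressing to 0.0095 m when the cap is fully down. The spring pushes back with 4 N at 0 and 10 N when fully down.
- sauce_jar: amber glass jar with red lid, 68 mm across, 100 mm tall; bystander, leave it alone. Origin: centre of its underside.
- tin: food tin, 74 mm across, 110 mm tall; bystander, leave it alone. Origin: centre of its underside.
- carton: white and blue drink carton, 70 x 70 x 178 mm; bystander, leave it alone. Origin: centre of its underside.
- tub: white square tub with yellow lid, 106 x 106 x 114 mm; bystander, leave it alone. Origin: centre of its underside.
- cleaner: blue bottle with white cap, 68 mm across, 190 mm tall; bystander, leave it alone. Origin: centre of its underside.
- spice: small glass jar with green lid, 48 mm across, 75 mm tall; bystander, leave it alone. Origin: centre of its underside.
Things that resemble listed ones, but are neither listed nor needed, are in the scene too. Several things have the shape of the cap; the one meant has the colours described above.

How it is judged (in metres and radians):
On the way, in this order (a step that is already met when the one before it is completed fails the run):
1. both bottles stand in the row on the shelf, let go (x of bottle_green in the frame of shelf between -0.018 and 0.018 m and z of bottle_green in the frame of shelf between 0.046 and 0.056 m and angle between each of bottle_green, bottle_yellow, bottle_blue's own z axis and vertical below 0.1 rad and horizontal distance between each of bottle_green, bottle_yellow and bottle_blue below 0.084 m and contact force between each of bottle_green, bottle_yellow and the fingers below 0.1 N and linear speed of each of bottle_green, bottle_yellow below 0.02 m/s and x of bottle_yellow in the frame of shelf between -0.018 and 0.018 m and z of bottle_yellow in the frame of shelf between 0.046 and 0.056 m and horizontal distance between bottle_green and bottle_yellow above 0.1 m), for 0.2 s.
2. the cap is pressed down, still in its locked direction (value of joint jug_spring above 0.0055 m and angle between the x axis of cap and the x axis of jug, either way round below 0.35 rad and contact force between cap and jug above 0.5 N), for 0.05 s.
3. the cap is twisted free while on the neck (angle between the x axis of cap and the x axis of jug, either way round above 0.9 rad and z of cap in the frame of jug_neck below 0 m and horizontal distance between cap and jug_neck below 0.01 m), for 0.05 s.
At the end, for the whole second after the job is handed in: Green and yellow bottles upright, released, within 18 mm of the stripe, centres under 84 mm from the blue one and over 100 mm apart; cap held by the fingers, still, within 0.35 rad of level, underside 40-140 mm above the neck top, within 40 mm of its axis, clear of the jug (all of step 1 and z of cap in the frame of jug_neck between 0.04 and 0.14 m and horizontal distance between cap and jug_neck below 0.04 m and angle between cap's own z axis and vertical below 0.35 rad and contact force between cap and the fingers above 1 N and contact force between cap and jug below 0.1 N and linear speed of cap below 0.03 m/s); the arm keeps its last pose, push and grip.
It fails at once if the blue-banded bottle is shifted by more than 30 mm (distance of bottle_blue from where it was at the start of the episode above 0.03 m).
It fails at once if a jar, tin, carton, tub or other bystander is shifted by more than 40 mm (distance of any of sauce_jar, tin, carton, tub, cleaner, spice from where it was at the start of the episode above 0.04 m).
It also fails if it takes over 64 s, if anything falls off the work surface, if the arm or the gripper's body presses on something with over 40 N, if the wrist force passes 120 N, or if a joint passes its speed limit or range.

## Working session

There is one attempt and no reset: what is moved stays moved. The work goes in short steps, Python scripts to look and compute and a tool call to move; the robot and the scene stay as the last step left them, time stands still between calls to the robot, and variables do not carry over. Pictures are saved under pics/ and viewed, at most 10 in all, crops included, and the job is handed in when it is done.

Besides the shell and the picture viewer there is one more tool, called by a JSON object that holds its "op" and its "data". step_arm: Moves the arm, as the interface text tells. Its arguments: {"type":"object","properties":{"increments":{"type":"array"},"squeeze":{"type":"number"}},"required":["increments"]}

```bash
mkdir -p pics; ls; cat > h.py <<'E'
import numpy as np, cv2
from workcell import sensors, viewer, bot
def snap(n,f=None):
    im=viewer.snapshot(n)
    if f: cv2.imwrite('pics/'+f,im[:,:,::-1])
    return im
def ray(n,u,v):
    c=viewer.get_calibration(n)
    K=np.array([[c['fx'],0,c['cx']],[0,c['fy'],c['cy']],[0,0,1.]])
    p=cv2.undistortPoints(np.array([[[u,v]]],float),K,np.array([c['k1'],0,0,0,0.]))[0,0]
    R=np.array(c['R']);t=np.array(c['t'])
    return -R.T@t, R.T@np.array([p[0],p[1],1])
def at(n,u,v,z):
    o,d=ray(n,u,v); return o+d*(z-o[2])/d[2]
def tri(u1,v1,u2,v2):
    o1,d1=ray('top',u1,v1);o2,d2=ray('side',u2,v2)
    s=np.linalg.lstsq(np.c_[d1,-d2],o2-o1,rcond=None)[0]
    a=o1+d1*s[0];b=o2+d2*s[1]
    return (a+b)/2,np.linalg.norm(a-b)
def proj(n,X):
    c=viewer.get_calibration(n);K=np.array([[c['fx'],0,c['cx']],[0,c['fy'],c['cy']],[0,0,1.]])
    return cv2.projectPoints(np.array([X],float),cv2.Rodrigues(np.array(c['R']))[0],np.array(c['t'],float),K,np.array([c['k1'],0,0,0,0.]))[0].ravel()
E
python3 - <<'E'
from h import *
for n in('top','side'):
    im=snap(n,n+'0.png')
    c=viewer.get_calibration(n);print(n,c['fx'],c['k1'],-np.array(c['R']).T@np.array(c['t']))
    cv2.imwrite(f'pics/{n}0b.png',cv2.resize(im[:,:,::-1],(800,600),interpolation=cv2.INTER_CUBIC))
E
```

```text
pics
top 390.15493235867615 -0.10095740983195607 [0.33531427 0.04081993 1.53322706]
side 382.50522079651824 -0.06547586256589011 [ 0.31683708 -1.21442252  0.85579215]
```

View pics/top0b.png

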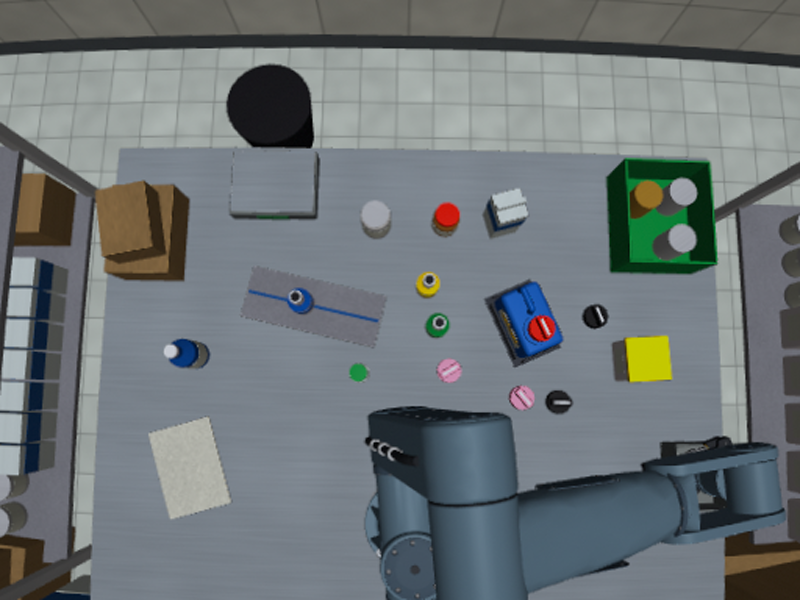

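View pics/side0b.png

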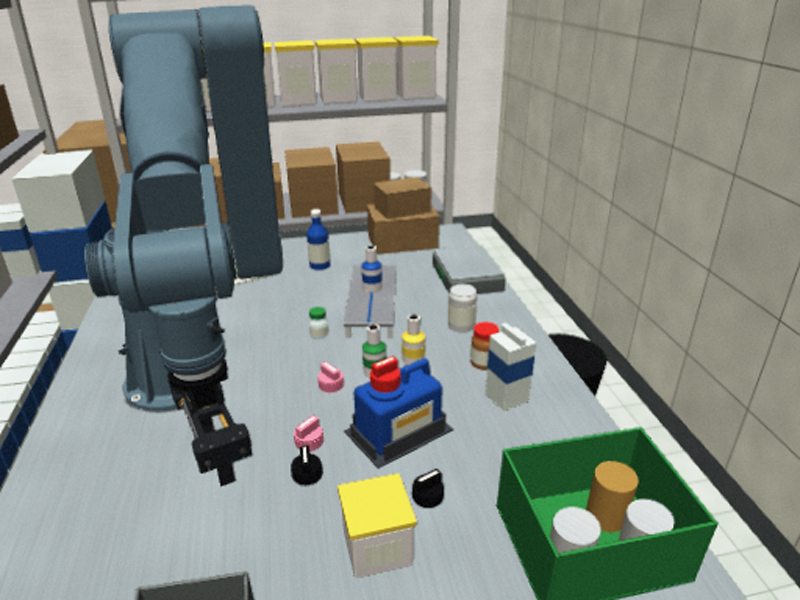

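The top view looks straight down, with +x up and +y left. At 800 px scale: blue bottle (300,300) on the shelf, yellow (428,284), green (437,324), jug with red cap (541,328). The side view shows the same things. Next I measure with masks.

```bash
cat > m.py <<'E'
from h import *
t=cv2.imread('pics/top0.png');s=cv2.imread('pics/side0.png')
H=[cv2.cvtColor(i,cv2.COLOR_BGR2HSV) for i in (t,s)]
def blob(k,lo,hi,roi,minA=15):
    m=cv2.inRange(H[k],lo,hi);x0,y0,x1,y1=roi;z=np.zeros_like(m);z[y0:y1,x0:x1]=m[y0:y1,x0:x1]
    c=[q for q in cv2.findContours(z,cv2.RETR_EXTERNAL,cv2.CHAIN_APPROX_NONE)[0] if cv2.contourArea(q)>minA]
    return z,sorted(c,key=cv2.contourArea,reverse=True)
for nm,lo,hi,rt in (('yellow',(22,120,90),(35,255,255),(260,168,290,195)),('green',(45,120,50),(80,255,255),(265,195,295,220)),('blue',(100,120,50),(125,255,255),(180,180,204,205))):
    z,c=blob(0,lo,hi,rt)
    (u,v),r=cv2.minEnclosingCircle(c[0]); print(nm,'top circ',u,v,r, 'at .076',at('top',u,v,.076)[:2])
z,c=blob(0,(0,150,80),(6,255,255),(330,195,365,225));(u,v),r=cv2.minEnclosingCircle(c[0]);print('cap',u,v,r,at('top',u,v,.168))
z,c=blob(0,(100,120,50),(125,255,255),(155,180,250,210),3)
ys,xs=np.nonzero(z);P=np.array([at('top',a,b,.05)[:2] for a,b in zip(xs,ys) if not 178<a<206]);l=cv2.fitLine(P.astype(np.float32),cv2.DIST_HUBER,0,.001,.001).ravel();pr=(P-l[2:])@l[:2];print('stripe',l,'ends',l[2:]+l[:2]*pr.min(),l[2:]+l[:2]*pr.max())
cv2.imwrite('pics/tc.png',cv2.resize(t[165:265,150:370],None,fx=3.6,fy=3.6,interpolation=cv2.INTER_CUBIC))
cv2.imwrite('pics/sc.png',cv2.resize(s[150:300,200:350],None,fx=4,fy=4,interpolation=cv2.INTER_CUBIC))
E
python3 m.py
```

```text
yellow top circ 273.131591796875 181.55262756347656 8.079082489013672 at .076 [ 0.57808463 -0.03121041]
green top circ 280.0 208.0 7.615873336791992 at .076 [ 0.47796679 -0.05794766]
blue top circ 189.5 193.0 9.962529182434082 at .076 [0.5291799  0.28417825]
cap 346.1666564941406 209.8333282470703 7.835216522216797 [ 0.46597962 -0.28604196  0.168     ]
stripe [0.20917921 0.9778773  0.5198617  0.22768924] ends [0.49025777 0.08929588] [0.55847228 0.40818716]
```

View pics/tc.png

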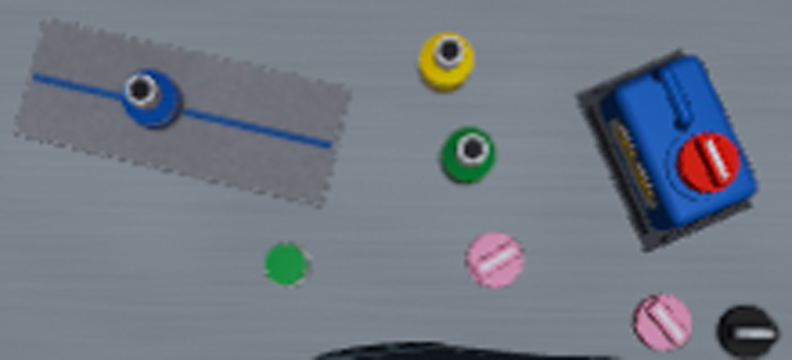

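View pics/sc.png

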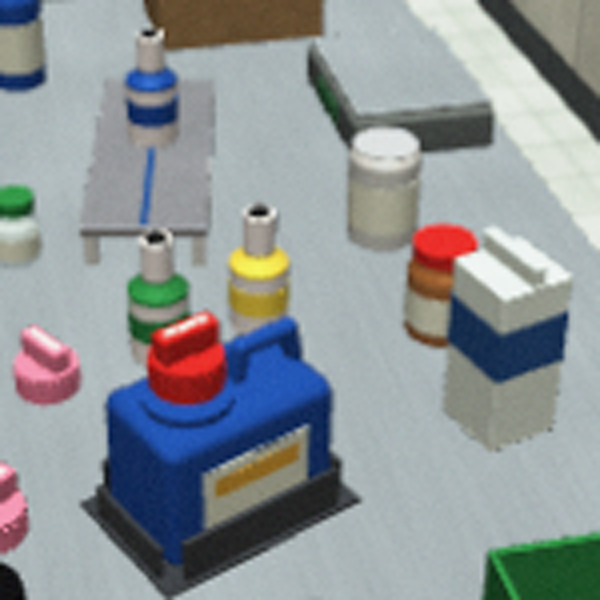

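The crops show the mouths as dark discs: yellow (450,50), green (472,150) and blue (141,90) in the top crop. The cap's white line leans up and left along the jug. Next I refine by triangulating mouths and band.

```bash
cat >> m.py <<'E'
print('----')
def dark(k,u,v,r=4):
    g=(cv2.cvtColor((t,s)[k],cv2.COLOR_BGR2GRAY)).astype(float);a=g[int(v)-r:int(v)+r+1,int(u)-r:int(u)+r+1]
    w=np.clip(90-a,0,None);yy,xx=np.mgrid[int(v)-r:int(v)+r+1,int(u)-r:int(u)+r+1];return (w*xx).sum()/w.sum(),(w*yy).sum()/w.sum()
B={}
for nm,a,b,zz in (('yellow',(275,178.9),(264.75,203),.125),('green',(281.1,206.7),(239.25,209),.125),('blue',(189.2,190),(237.75,158.75),.175)):
    p=dark(0,*a);q=dark(1,*b,3);X,e=tri(*p,*q);print(nm,np.round(p,1),np.round(q,1),'tri',X.round(4),e.round(4),'plane',at('top',*p,zz)[:2].round(4),at('side',*q,zz)[:2].round(4))
hs=H[0][195:225,330:365];w=(hs[:,:,1]<110)&(hs[:,:,2]>150)
z,c=blob(0,(0,150,80),(6,255,255),(330,195,365,225));hull=cv2.drawContours(np.zeros_like(z),[cv2.convexHull(c[0])],-1,255,-1)[195:225,330:365]
hull=cv2.erode(hull,np.ones((3,3)));ys,xs=np.nonzero(w&(hull>0));P=np.array([at('top',a+330,b+195,.1915)[:2] for a,b in zip(xs,ys)]);l=cv2.fitLine(P.astype(np.float32),2,0,.001,.001).ravel();print('line n',len(P),'dir',np.degrees(np.arctan2(l[1],l[0])),'c',P.mean(0))
# jug top outline direction
z,c=blob(0,(100,150,50),(125,255,255),(310,170,370,240));print('jug rect',cv2.minAreaRect(np.vstack(c)))
r=cv2.minAreaRect(c[0]);print([at('top',*p,.13)[:2].round(3) for p in cv2.boxPoints(r)])
# side cap: bar white line centroid
z,c=blob(1,(0,150,60),(8,255,255),(230,225,262,255));print('side cap',cv2.boundingRect(c[0]))
hs=H[1][225:240,236:256];ys,xs=np.nonzero((hs[:,:,1]<130)&(hs[:,:,2]>150));print('side line',xs.mean()+236,ys.mean()+225,len(xs))
st=sensors.read_state();print({k:np.round(v,3).tolist() for k,v in st.items()})
E
python3 m.py | sed 1,/----/d
```

```text
yellow [274.4 178.6] [264.3 202.7] tri [ 0.5823 -0.0337  0.1237] 0.002 plane [ 0.5811 -0.0335] [ 0.5829 -0.0356]
green [280.8 205.9] [238.3 209. ] tri [ 0.4817 -0.0575  0.124 ] 0.0012 plane [ 0.481  -0.0574] [ 0.482 -0.059]
blue [188.8 189.6] [237.6 157. ] tri [0.5307 0.2697 0.1791] 0.0065 plane [0.5281 0.2706] [0.5354 0.2794]
line n 18 dir 24.708448 c [ 0.46831049 -0.2886846 ]
jug rect ((337.7410888671875, 204.46087646484375), (43.48578643798828, 30.930919647216797), 65.85445404052734)
[array([ 0.537, -0.181]), array([ 0.586, -0.285]), array([ 0.441, -0.348]), array([ 0.394, -0.244])]
side cap (237, 229, 18, 22)
side line 247.43529411764706 229.0705882352941 85
{'time_s': 0.1, 'q': [-83.842, 10.395, 92.124, -0.0, 77.566, -11.819], 'qd': [-0.004, -0.069, -0.193, 0.146, -0.076, 0.016], 'joint_efforts': [0.0, -43.482, -34.27, 0.07, 0.034, -0.0], 'eef_pos': [0.177, -0.546, 0.238], 'tcp_rot': [[0.951, 0.309, -0.0], [0.309, -0.951, 0.001], [0.0, -0.001, -1.0]], 'ft_force': [0.243, 0.112, 0.348], 'moment': [0.023, -0.015, -0.024], 'gripper_force': 0.0, 'finger_gap': 0.998}
```

{"op": "step_arm", "data": {"increments": [{"dz":3.0,"jaw":0.7},{"dz":3.0},{"dx":2.0,"dy":2.6,"roll":0.055},{"dx":2.0,"dy":2.6,"roll":0.06},{"dx":2.0,"dy":2.6,"roll":0.06},{"dx":2.0,"dy":2.6,"roll":0.06},{"dx":2.0,"dy":2.6,"roll":0.06},{"dx":2.0,"dy":2.6,"roll":0.06},{"dx":2.0,"dy":2.6,"roll":0.06},{"dx":2.0,"dy":2.6,"roll":0.06},{"dx":2.0,"dy":2.6,"roll":0.06},{"dx":2.0,"dy":2.6,"roll":0.06},{"dx":2.0,"dy":2.6,"roll":0.06},{"dx":2.0,"dy":2.6,"roll":0.06},{"dx":2.0,"dy":2.6,"roll":0.06},{"dx":2.0,"dy":2.6,"roll":0.06},{"dx":2.0,"dy":2.6,"roll":0.06},{"dx":2.0,"dy":2.6,"roll":0.06},{"dx":2.0,"dy":2.6,"roll":0.06},{"dx":2.0,"dy":2.6,"roll":0.035}]}}

```text
validation failed for argument at $.in...
```

{"op": "step_arm", "data": {"increments": [{"dx":2.0,"dy":2.2},{"dx":2.0,"dy":2.2},{},{}]}}

```text
validation failed for argument at $.in...
```

{"op": "step_arm", "data": {"increments": [{"dx":0,"dy":0,"dz":3.0,"roll":0,"jaw":0.7},{"dx":0,"dy":0,"dz":3.0,"roll":0,"jaw":0.7},{"dx":2,"dy":2.6,"dz":0,"roll":0.06,"jaw":0.7},{"dx":2,"dy":2.6,"dz":0,"roll":0.06,"jaw":0.7},{"dx":2,"dy":2.6,"dz":0,"roll":0.06,"jaw":0.7},{"dx":2,"dy":2.6,"dz":0,"roll":0.06,"jaw":0.7},{"dx":2,"dy":2.6,"dz":0,"roll":0.06,"jaw":0.7},{"dx":2,"dy":2.6,"dz":0,"roll":0.06,"jaw":0.7},{"dx":2,"dy":2.6,"dz":0,"roll":0.06,"jaw":0.7},{"dx":2,"dy":2.6,"dz":0,"roll":0.06,"jaw":0.7},{"dx":2,"dy":2.6,"dz":0,"roll":0.06,"jaw":0.7},{"dx":2,"dy":2.6,"dz":0,"roll":0.06,"jaw":0.7},{"dx":2,"dy":2.6,"dz":0,"roll":0.06,"jaw":0.7},{"dx":2,"dy":2.6,"dz":0,"roll":0.06,"jaw":0.7},{"dx":2,"dy":2.6,"dz":0,"roll":0.06,"jaw":0.7},{"dx":2,"dy":2.6,"dz":0,"roll":0.06,"jaw":0.7},{"dx":2,"dy":2.6,"dz":0,"roll":0.06,"jaw":0.7},{"dx":2,"dy":2.6,"dz":0,"roll":0.06,"jaw":0.7},{"dx":2,"dy":2.6,"dz":0,"roll":0.06,"jaw":0.7},{"dx":2,"dy":2.6,"dz":0,"roll":0.03,"jaw":0.7}]}}

```text
time_s: 1.77
eef_pos: [0.5381, -0.0773, 0.2984]
tcp_rot: [[0.202, 0.979, -0.001], [0.979, -0.202, 0.0], [0.0, -0.001, -1.0]]
ft_force: [0.1, -0.9, -0.5]
finger_gap: 0.697
gripper_force: 0.0
```

{"op": "step_arm", "data": {"increments": [{"dx":2,"dy":2.2,"dz":0,"roll":0,"jaw":0.7},{"dx":2,"dy":2.2,"dz":0,"roll":0,"jaw":0.7},{"dx":0,"dy":0,"dz":0,"roll":0,"jaw":0.7},{"dx":0,"dy":0,"dz":0,"roll":0,"jaw":0.7}]}}

```text
time_s: 2.1
eef_pos: [0.5776, -0.0338, 0.2978]
tcp_rot: [[0.203, 0.979, -0.002], [0.979, -0.203, 0.0], [-0.0, -0.002, -1.0]]
ft_force: [-0.6, -0.2, -0.2]
finger_gap: 0.698
gripper_force: 0.0
```

{"op": "step_arm", "data": {"increments": [{"dx":0.4,"dy":0,"dz":-2.6,"roll":0,"jaw":0.7},{"dx":0,"dy":0,"dz":-3,"roll":0,"jaw":0.7},{"dx":0,"dy":0,"dz":-3,"roll":0,"jaw":0.7},{"dx":0,"dy":0,"dz":-3,"roll":0,"jaw":0.7},{"dx":0,"dy":0,"dz":-3,"roll":0,"jaw":0.7},{"dx":0,"dy":0,"dz":-2,"roll":0,"jaw":0.7},{"dx":0,"dy":0,"dz":-2,"roll":0,"jaw":0.7},{"dx":0,"dy":0,"dz":-1,"roll":0,"jaw":0.7},{"dx":0,"dy":0,"dz":-1,"roll":0,"jaw":0.7},{"dx":0,"dy":0,"dz":0,"roll":0,"jaw":0.7},{"dx":0,"dy":0,"dz":0,"roll":0,"jaw":0.7}]}}

```text
time_s: 3.02
eef_pos: [0.5816, -0.0354, 0.0932]
tcp_rot: [[0.206, 0.979, 0.0], [0.979, -0.206, -0.0], [-0.0, 0.0, -1.0]]
ft_force: [-0.7, -0.4, 1.3]
finger_gap: 0.699
gripper_force: 0.0
```

{"op": "step_arm", "data": {"increments": [{"dx":0,"dy":0,"dz":0,"roll":0,"jaw":0.2},{"dx":0,"dy":0,"dz":0,"roll":0,"jaw":0.2},{"dx":0,"dy":0,"dz":0,"roll":0,"jaw":0.2},{"dx":0,"dy":0,"dz":0,"roll":0,"jaw":0.2},{"dx":0,"dy":0,"dz":0,"roll":0,"jaw":0.2},{"dx":0,"dy":0,"dz":0,"roll":0,"jaw":0.2},{"dx":0,"dy":0,"dz":0,"roll":0,"jaw":0.2}], "squeeze": 20}}

```text
time_s: 3.6
eef_pos: [0.5819, -0.0349, 0.0932]
tcp_rot: [[0.205, 0.979, 0.001], [0.979, -0.205, -0.0], [0.0, 0.001, -1.0]]
ft_force: [-0.8, -0.3, 2.5]
finger_gap: 0.335
gripper_force: 20.0
```

{"op": "step_arm", "data": {"increments": [{"dx":0,"dy":0,"dz":1,"roll":0,"jaw":0.2},{"dx":0,"dy":0,"dz":3,"roll":0,"jaw":0.2},{"dx":0,"dy":0,"dz":3,"roll":0,"jaw":0.2},{"dx":0,"dy":0,"dz":3,"roll":0,"jaw":0.2},{"dx":0,"dy":0,"dz":3,"roll":0,"jaw":0.2},{"dx":-0.2,"dy":1.6,"dz":3,"roll":0,"jaw":0.2},{"dx":-0.3,"dy":3,"dz":3,"roll":0,"jaw":0.2},{"dx":-0.3,"dy":3,"dz":2,"roll":0,"jaw":0.2},{"dx":-0.3,"dy":3,"dz":0,"roll":0,"jaw":0.2},{"dx":-0.3,"dy":3,"dz":0,"roll":0,"jaw":0.2},{"dx":-0.3,"dy":3,"dz":0,"roll":0,"jaw":0.2},{"dx":-0.3,"dy":3,"dz":0,"roll":0,"jaw":0.2},{"dx":-0.3,"dy":3,"dz":0,"roll":0,"jaw":0.2},{"dx":-0.3,"dy":3,"dz":0,"roll":0,"jaw":0.2},{"dx":-0.3,"dy":3,"dz":0,"roll":0,"jaw":0.2},{"dx":-0.3,"dy":3,"dz":0,"roll":0,"jaw":0.2},{"dx":-0.3,"dy":3,"dz":0,"roll":0,"jaw":0.2},{"dx":-0.3,"dy":3,"dz":0,"roll":0,"jaw":0.2},{"dx":0,"dy":0,"dz":0,"roll":0,"jaw":0.2},{"dx":0,"dy":0,"dz":0,"roll":0,"jaw":0.2}], "squeeze": 20}}

```text
time_s: 5.27
eef_pos: [0.5426, 0.3417, 0.302]
tcp_rot: [[0.203, 0.979, -0.001], [0.979, -0.203, -0.001], [-0.001, -0.001, -1.0]]
ft_force: [0.1, -0.8, -1.1]
finger_gap: 0.337
gripper_force: 20.0
```

```bash
python3 - <<'E'
from h import *
a=snap('top','t1.png')[:,:,::-1];b=snap('side','s1.png')[:,:,::-1]
A=cv2.resize(a[130:260,140:270],(390,390));B=cv2.resize(b[100:230,190:320],(390,390))
cv2.imwrite('pics/c1.png',np.hstack([A,B]))
E
```

```text
(no output)
```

View pics/c1.png

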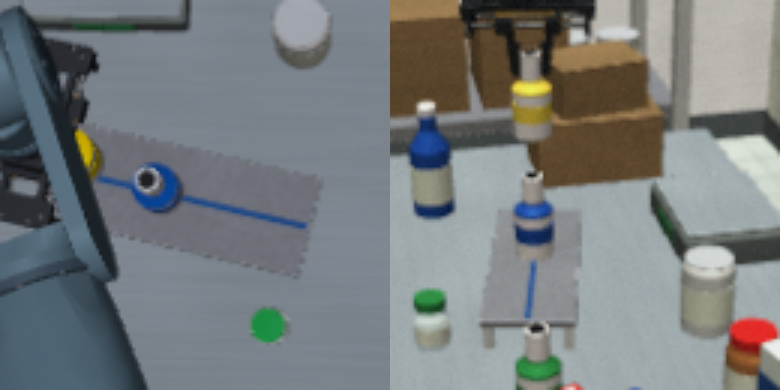

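The yellow bottle hangs straight in the fingers, above and beyond the blue one, which is undisturbed on the stripe. Lowering it now.

{"op": "step_arm", "data": {"increments": [{"dx":0.1,"dy":0,"dz":-2.5,"roll":0,"jaw":0.2},{"dx":0,"dy":0,"dz":-2.5,"roll":0,"jaw":0.2},{"dx":0,"dy":0,"dz":-2.5,"roll":0,"jaw":0.2},{"dx":0,"dy":0,"dz":-2.5,"roll":0,"jaw":0.2},{"dx":0,"dy":0,"dz":-2,"roll":0,"jaw":0.2},{"dx":0,"dy":0,"dz":-1.5,"roll":0,"jaw":0.2},{"dx":0,"dy":0,"dz":-1,"roll":0,"jaw":0.2},{"dx":0,"dy":0,"dz":-0.5,"roll":0,"jaw":0.2},{"dx":0,"dy":0,"dz":-0.3,"roll":0,"jaw":0.2},{"dx":0,"dy":0,"dz":-0.3,"roll":0,"jaw":0.2},{"dx":0,"dy":0,"dz":-0.2,"roll":0,"jaw":0.2},{"dx":0,"dy":0,"dz":0,"roll":0,"jaw":0.2},{"dx":0,"dy":0,"dz":0,"roll":0,"jaw":0.2}], "squeeze": 20}}

```text
time_s: 6.45
eef_pos: [0.5449, 0.3406, 0.1448]
tcp_rot: [[0.205, 0.979, 0.001], [0.979, -0.205, 0.0], [0.001, 0.001, -1.0]]
ft_force: [0.1, -0.6, -1.1]
finger_gap: 0.336
gripper_force: 20.0
```

Not in contact yet; the last millimetre or two, then release and rise.

{"op": "step_arm", "data": {"increments": [{"dx":0,"dy":0,"dz":-0.1,"roll":0,"jaw":0.2},{"dx":0,"dy":0,"dz":-0.1,"roll":0,"jaw":0.2},{"dx":0,"dy":0,"dz":0,"roll":0,"jaw":0.2},{"dx":0,"dy":0,"dz":0,"roll":0,"jaw":0.2}], "squeeze": 20}}

```text
time_s: 6.78
eef_pos: [0.5451, 0.3409, 0.1432]
tcp_rot: [[0.205, 0.979, 0.002], [0.979, -0.205, 0.001], [0.001, 0.001, -1.0]]
ft_force: [-1.4, -0.3, 6.1]
finger_gap: 0.337
gripper_force: 20.0
```

{"op": "step_arm", "data": {"increments": [{"dx":0,"dy":0,"dz":0,"roll":0,"jaw":0.4},{"dx":0,"dy":0,"dz":0,"roll":0,"jaw":0.5},{"dx":0,"dy":0,"dz":0,"roll":0,"jaw":0.6},{"dx":0,"dy":0,"dz":0,"roll":0,"jaw":0.7},{"dx":0,"dy":0,"dz":0,"roll":0,"jaw":0.7},{"dx":0,"dy":0,"dz":1,"roll":0,"jaw":0.7},{"dx":0,"dy":0,"dz":3,"roll":0,"jaw":0.7},{"dx":0,"dy":0,"dz":3,"roll":0,"jaw":0.7},{"dx":0,"dy":0,"dz":3,"roll":0,"jaw":0.7},{"dx":0,"dy":0,"dz":3,"roll":0,"jaw":0.7},{"dx":-0.2,"dy":-3,"dz":0,"roll":0,"jaw":0.7},{"dx":-0.4,"dy":-3,"dz":0,"roll":0,"jaw":0.7},{"dx":-0.4,"dy":-3,"dz":0,"roll":0,"jaw":0.7},{"dx":-0.4,"dy":-3,"dz":0,"roll":0,"jaw":0.7},{"dx":-0.4,"dy":-3,"dz":0,"roll":0,"jaw":0.7},{"dx":-0.4,"dy":-3,"dz":0,"roll":0,"jaw":0.7},{"dx":-0.4,"dy":-3,"dz":0,"roll":0,"jaw":0.7},{"dx":-0.4,"dy":-3,"dz":0,"roll":0,"jaw":0.7},{"dx":-0.4,"dy":-3,"dz":0,"roll":0,"jaw":0.7},{"dx":-0.4,"dy":-3,"dz":0,"roll":0,"jaw":0.7}]}}

```text
time_s: 8.45
eef_pos: [0.5062, 0.0391, 0.2731]
tcp_rot: [[0.205, 0.979, 0.001], [0.979, -0.205, -0.0], [-0.0, 0.001, -1.0]]
ft_force: [-0.1, -0.7, 0.4]
finger_gap: 0.698
gripper_force: 0.0
```

{"op": "step_arm", "data": {"increments": [{"dx":-0.7,"dy":-2.6,"dz":0,"roll":0,"jaw":0.7},{"dx":-0.7,"dy":-2.6,"dz":0,"roll":0,"jaw":0.7},{"dx":-0.7,"dy":-2.6,"dz":-1,"roll":0,"jaw":0.7},{"dx":-0.4,"dy":-2,"dz":-2,"roll":0,"jaw":0.7},{"dx":0,"dy":0,"dz":-3,"roll":0,"jaw":0.7},{"dx":0,"dy":0,"dz":-3,"roll":0,"jaw":0.7},{"dx":0,"dy":0,"dz":-3,"roll":0,"jaw":0.7},{"dx":0,"dy":0,"dz":-2.5,"roll":0,"jaw":0.7},{"dx":0,"dy":0,"dz":-1.5,"roll":0,"jaw":0.7},{"dx":0,"dy":0,"dz":-1,"roll":0,"jaw":0.7},{"dx":0,"dy":0,"dz":-1,"roll":0,"jaw":0.7},{"dx":0,"dy":0,"dz":0,"roll":0,"jaw":0.7},{"dx":0,"dy":0,"dz":0,"roll":0,"jaw":0.7},{"dx":0,"dy":0,"dz":0,"roll":0,"jaw":0.2},{"dx":0,"dy":0,"dz":0,"roll":0,"jaw":0.2},{"dx":0,"dy":0,"dz":0,"roll":0,"jaw":0.2},{"dx":0,"dy":0,"dz":0,"roll":0,"jaw":0.2},{"dx":0,"dy":0,"dz":0,"roll":0,"jaw":0.2},{"dx":0,"dy":0,"dz":0,"roll":0,"jaw":0.2},{"dx":0,"dy":0,"dz":0,"roll":0,"jaw":0.2}], "squeeze": 20}}

```text
time_s: 10.12
eef_pos: [0.4818, -0.0576, 0.0925]
tcp_rot: [[0.205, 0.979, 0.001], [0.979, -0.205, -0.0], [-0.0, 0.001, -1.0]]
ft_force: [0.1, 0.0, 3.1]
finger_gap: 0.337
gripper_force: 20.0
```

{"op": "step_arm", "data": {"increments": [{"dx":0,"dy":0,"dz":1,"roll":0,"jaw":0.2},{"dx":0,"dy":0,"dz":3,"roll":0,"jaw":0.2},{"dx":0,"dy":0,"dz":3,"roll":0,"jaw":0.2},{"dx":0.2,"dy":1.8,"dz":3,"roll":0,"jaw":0.2},{"dx":0.3,"dy":2.4,"dz":2,"roll":0,"jaw":0.2},{"dx":0.3,"dy":2.4,"dz":0,"roll":0,"jaw":0.2},{"dx":0.3,"dy":2.4,"dz":0,"roll":0,"jaw":0.2},{"dx":0.3,"dy":2.4,"dz":0,"roll":0,"jaw":0.2},{"dx":0.3,"dy":2.4,"dz":0,"roll":0,"jaw":0.2},{"dx":0.3,"dy":2.4,"dz":0,"roll":0,"jaw":0.2},{"dx":0.3,"dy":2.4,"dz":0,"roll":0,"jaw":0.2},{"dx":0.3,"dy":2.4,"dz":0,"roll":0,"jaw":0.2},{"dx":0.3,"dy":2.4,"dz":0,"roll":0,"jaw":0.2},{"dx":0.3,"dy":2.4,"dz":0,"roll":0,"jaw":0.2},{"dx":0,"dy":0,"dz":0,"roll":0,"jaw":0.2},{"dx":0,"dy":0,"dz":0,"roll":0,"jaw":0.2}], "squeeze": 20}}

```text
time_s: 11.45
eef_pos: [0.5132, 0.2013, 0.2122]
tcp_rot: [[0.203, 0.979, -0.001], [0.979, -0.203, -0.0], [-0.0, -0.0, -1.0]]
ft_force: [-0.3, -0.3, -1.4]
finger_gap: 0.337
gripper_force: 20.0
```

```bash
python3 - <<'E'
from h import *
a=snap('top','t2.png')[:,:,::-1];b=snap('side','s2.png')[:,:,::-1]
A=cv2.resize(a[130:260,140:270],(390,390));B=cv2.resize(b[100:230,190:320],(390,390))
cv2.imwrite('pics/c2.png',np.hstack([A,B]))
for n in ((.544,.341,.175),(.529,.271,.175)): print(proj('top',n),proj('side',n))
E
```

```text
[169.21124403 184.8264169 ] [237.34363778 151.20183118]
[188.69541728 189.33461084] [236.46665243 157.88605038]
```

View pics/c2.png

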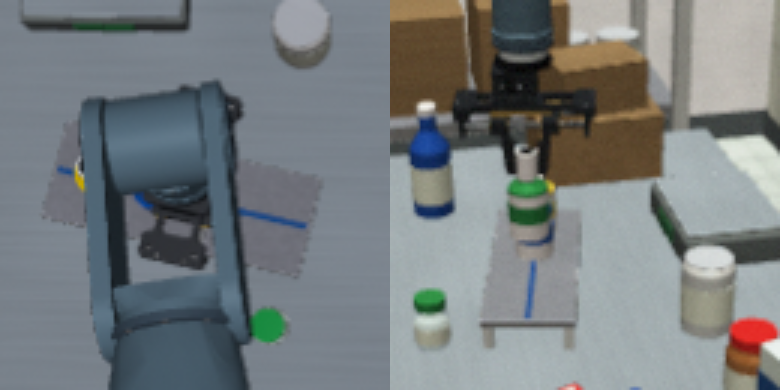

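The side view shows green held upright over the shelf in front of blue and yellow. The top view is hidden by the arm. Lowering and releasing now.

{"op": "step_arm", "data": {"increments": [{"dx":0,"dy":0,"dz":-2,"roll":0,"jaw":0.2},{"dx":0,"dy":0,"dz":-2,"roll":0,"jaw":0.2},{"dx":0,"dy":0,"dz":-1.5,"roll":0,"jaw":0.2},{"dx":0,"dy":0,"dz":-0.6,"roll":0,"jaw":0.2},{"dx":0,"dy":0,"dz":-0.3,"roll":0,"jaw":0.2},{"dx":0,"dy":0,"dz":-0.2,"roll":0,"jaw":0.2},{"dx":0,"dy":0,"dz":-0.2,"roll":0,"jaw":0.2},{"dx":0,"dy":0,"dz":-0.1,"roll":0,"jaw":0.2},{"dx":0,"dy":0,"dz":0,"roll":0,"jaw":0.2},{"dx":0,"dy":0,"dz":0,"roll":0,"jaw":0.2},{"dx":0,"dy":0,"dz":0,"roll":0,"jaw":0.2}], "squeeze": 20}}

```text
time_s: 12.47
eef_pos: [0.5138, 0.2006, 0.1436]
tcp_rot: [[0.205, 0.979, 0.001], [0.979, -0.205, 0.0], [0.0, 0.001, -1.0]]
ft_force: [-1.0, 0.3, -1.7]
finger_gap: 0.335
gripper_force: 20.0
```

{"op": "step_arm", "data": {"increments": [{"dx":0,"dy":0,"dz":-0.1,"roll":0,"jaw":0.2},{"dx":0,"dy":0,"dz":0,"roll":0,"jaw":0.2},{"dx":0,"dy":0,"dz":0,"roll":0,"jaw":0.4},{"dx":0,"dy":0,"dz":0,"roll":0,"jaw":0.5},{"dx":0,"dy":0,"dz":0,"roll":0,"jaw":0.6},{"dx":0,"dy":0,"dz":0,"roll":0,"jaw":0.7},{"dx":0,"dy":0,"dz":0,"roll":0,"jaw":0.7},{"dx":0,"dy":0,"dz":1,"roll":0,"jaw":0.7},{"dx":0,"dy":0,"dz":3,"roll":0,"jaw":0.7},{"dx":0,"dy":0,"dz":3,"roll":0,"jaw":0.7},{"dx":0,"dy":0,"dz":3,"roll":0,"jaw":0.7},{"dx":0,"dy":0,"dz":3,"roll":0,"jaw":0.7},{"dx":0,"dy":-3,"dz":0,"roll":-0.09,"jaw":0.7},{"dx":0,"dy":-3,"dz":0,"roll":-0.09,"jaw":0.7},{"dx":0,"dy":-3,"dz":0,"roll":-0.09,"jaw":0.7},{"dx":0,"dy":-3,"dz":0,"roll":-0.09,"jaw":0.7},{"dx":0,"dy":-3,"dz":0,"roll":-0.09,"jaw":0.7},{"dx":0,"dy":-3,"dz":0,"roll":-0.09,"jaw":0.7},{"dx":0,"dy":-3,"dz":0,"roll":-0.09,"jaw":0.7},{"dx":0,"dy":-3,"dz":0,"roll":-0.09,"jaw":0.7}]}}

```text
time_s: 14.13
eef_pos: [0.5134, -0.041, 0.2731]
tcp_rot: [[0.802, 0.597, 0.001], [0.597, -0.802, -0.0], [0.001, 0.001, -1.0]]
ft_force: [0.8, -0.7, 1.1]
finger_gap: 0.7
gripper_force: 0.0
```

```bash
python3 - <<'E'
from h import *
a=snap('top','t3.png')[:,:,::-1];b=snap('side','s3.png')[:,:,::-1]
A=cv2.resize(a[130:260,140:270],(390,390));B=cv2.resize(b[100:230,190:320],(390,390))
cv2.imwrite('pics/c3.png',np.hstack([A,B]))
g=cv2.cvtColor(a,cv2.COLOR_BGR2GRAY).astype(float)
for n in ((.544,.341,.175),(.529,.271,.175),(.5138,.2006,.175)):
    u,v=np.round(proj('top',n)).astype(int);w=np.clip(90-g[v-4:v+5,u-4:u+5],0,None);yy,xx=np.mgrid[v-4:v+5,u-4:u+5]
    print(at('top',(w*xx).sum()/w.sum(),(w*yy).sum()/w.sum(),.175).round(4))
E
```

```text
[0.5435 0.3423 0.175 ]
[0.5306 0.2694 0.175 ]
[0.5132 0.2011 0.175 ]
```

View pics/c3.png

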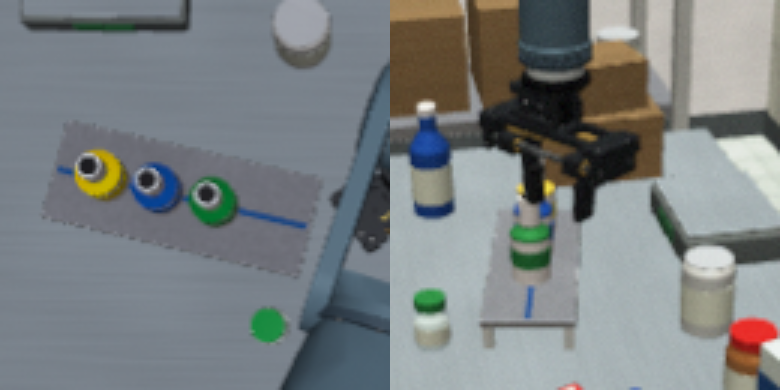

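All three bottles stand upright on the stripe, spaced 74 and 70 mm. Refining the cap centre now.

```bash
python3 - <<'E'
from h import *
print(at('side',247.4,229.07,.1915))
p=proj('top',[.46831049,-.2886846,.1915]);print(p,tri(*p,247.4,229.07))
for n in('top','side'):
  im=cv2.imread(f'pics/{n}0.png');z=cv2.inRange(cv2.cvtColor(im,cv2.COLOR_BGR2HSV),(0,150,60),(8,255,255)) 
  u,v=proj(n,[.467,-.287,.17]).astype(int)
  y,x=np.nonzero(z[v-18:v+18,u-18:u+18]);print(n,u-18+x.min(),u-18+x.max(),v-18+y.min(),v-18+y.max())
# bbox from ideal cap at hypothesis: project skirt top circle
for c in((.467,-.287),(.468,-.289)):
  for n in('top','side'):
    P=np.array([proj(n,[c[0]+.029*np.cos(a),c[1]+.029*np.sin(a),z]) for a in np.linspace(0,6.28,60) for z in(.1395,.1675)]);print(c,n,P.min(0).round(1),P.max(0).round(1))
E
```

```text
[ 0.47549365 -0.28203613  0.1915    ]
[348.49974372 208.55368795] (array([ 0.47118355, -0.28804973,  0.19559147]), np.float64(0.006549693943565827))
top 339 354 203 217
side 237 254 229 250
(0.467, -0.287) top [336.6 201.4] [354.5 218.3]
(0.467, -0.287) side [235.5 231.3] [254.7 250.1]
(0.468, -0.289) top [337.2 201.1] [355. 218.]
(0.468, -0.289) side [235.9 231.6] [255.2 250.5]
```

{"op": "step_arm", "data": {"increments": [{"dx":-0.5,"dy":-2.5,"dz":0,"roll":-0.04,"jaw":0.6},{"dx":-0.5,"dy":-2.5,"dz":0,"roll":-0.04,"jaw":0.6},{"dx":-0.5,"dy":-2.5,"dz":0,"roll":-0.04,"jaw":0.6},{"dx":-0.5,"dy":-2.5,"dz":0,"roll":-0.04,"jaw":0.6},{"dx":-0.5,"dy":-2.5,"dz":0,"roll":-0.05,"jaw":0.6},{"dx":-0.5,"dy":-2.5,"dz":0,"roll":0,"jaw":0.6},{"dx":-0.5,"dy":-2.5,"dz":0,"roll":0,"jaw":0.6},{"dx":-0.5,"dy":-2.5,"dz":0,"roll":0,"jaw":0.6},{"dx":-0.5,"dy":-2.5,"dz":0,"roll":0,"jaw":0.6},{"dx":0,"dy":-2.3,"dz":0,"roll":0,"jaw":0.6},{"dx":0,"dy":0,"dz":0,"roll":0,"jaw":0.6},{"dx":0,"dy":0,"dz":0,"roll":0,"jaw":0.6}]}}

```text
time_s: 15.23
eef_pos: [0.4686, -0.2877, 0.2724]
tcp_rot: [[0.908, 0.42, 0.0], [0.42, -0.908, 0.0], [0.0, -0.0, -1.0]]
ft_force: [0.2, -0.2, 0.6]
finger_gap: 0.601
gripper_force: 0.0
```

{"op": "step_arm", "data": {"increments": [{"dx":0,"dy":0,"dz":-2.5,"roll":0,"jaw":0.6},{"dx":0,"dy":0,"dz":-2.5,"roll":0,"jaw":0.6},{"dx":0,"dy":0,"dz":-2,"roll":0,"jaw":0.6},{"dx":0,"dy":0,"dz":-1.5,"roll":0,"jaw":0.6},{"dx":0,"dy":0,"dz":-0.9,"roll":0,"jaw":0.6},{"dx":0,"dy":0,"dz":-0.5,"roll":0,"jaw":0.6},{"dx":0,"dy":0,"dz":0,"roll":0,"jaw":0.6},{"dx":0,"dy":0,"dz":0,"roll":0,"jaw":0.6}]}}

```text
time_s: 15.9
eef_pos: [0.4691, -0.2873, 0.1739]
tcp_rot: [[0.907, 0.421, 0.001], [0.421, -0.907, -0.001], [0.0, 0.001, -1.0]]
ft_force: [0.4, -1.0, -0.1]
finger_gap: 0.6
gripper_force: 0.0
```

{"op": "step_arm", "data": {"increments": [{"dx":0,"dy":0,"dz":0,"roll":0,"jaw":0.1},{"dx":0,"dy":0,"dz":0,"roll":0,"jaw":0.1},{"dx":0,"dy":0,"dz":0,"roll":0,"jaw":0.1},{"dx":0,"dy":0,"dz":0,"roll":0,"jaw":0.1},{"dx":0,"dy":0,"dz":0,"roll":0,"jaw":0.1},{"dx":0,"dy":0,"dz":0,"roll":0,"jaw":0.1},{"dx":0,"dy":0,"dz":0,"roll":0,"jaw":0.1}], "squeeze": 10}}

```text
time_s: 16.48
eef_pos: [0.4688, -0.2879, 0.1734]
tcp_rot: [[0.907, 0.42, 0.001], [0.42, -0.907, -0.001], [0.0, 0.001, -1.0]]
ft_force: [0.1, -0.8, 0.7]
finger_gap: 0.205
gripper_force: 10.0
```

The gap is 18 mm, which matches the bar, with almost no side force. Gripping harder and pressing down.

{"op": "step_arm", "data": {"increments": [{"dx":0,"dy":0,"dz":0,"roll":0,"jaw":0.1},{"dx":0,"dy":0,"dz":0,"roll":0,"jaw":0.1},{"dx":0,"dy":0,"dz":-0.2,"roll":0,"jaw":0.1},{"dx":0,"dy":0,"dz":-0.2,"roll":0,"jaw":0.1},{"dx":0,"dy":0,"dz":-0.2,"roll":0,"jaw":0.1},{"dx":0,"dy":0,"dz":-0.2,"roll":0,"jaw":0.1},{"dx":0,"dy":0,"dz":-0.1,"roll":0,"jaw":0.1},{"dx":0,"dy":0,"dz":0,"roll":0,"jaw":0.1},{"dx":0,"dy":0,"dz":0,"roll":0,"jaw":0.1},{"dx":0,"dy":0,"dz":0,"roll":0,"jaw":0.1}], "squeeze": 50}}

```text
time_s: 17.32
eef_pos: [0.4688, -0.288, 0.1651]
tcp_rot: [[0.907, 0.42, 0.001], [0.42, -0.907, -0.001], [0.0, 0.001, -1.0]]
ft_force: [-1.1, -1.3, 8.1]
finger_gap: 0.196
gripper_force: 50.0
```

{"op": "step_arm", "data": {"increments": [{"dx":0,"dy":0,"dz":-0.1,"roll":0,"jaw":0.1},{"dx":0,"dy":0,"dz":0,"roll":0,"jaw":0.1},{"dx":0,"dy":0,"dz":0,"roll":0.05,"jaw":0.1},{"dx":0,"dy":0,"dz":0,"roll":0.05,"jaw":0.1},{"dx":0,"dy":0,"dz":0,"roll":0.05,"jaw":0.1},{"dx":0,"dy":0,"dz":0,"roll":0.05,"jaw":0.1},{"dx":0,"dy":0,"dz":0,"roll":0,"jaw":0.1}], "squeeze": 50}}

```text
time_s: 17.9
eef_pos: [0.4692, -0.2879, 0.1643]
tcp_rot: [[0.804, 0.594, 0.001], [0.594, -0.804, -0.001], [0.001, 0.002, -1.0]]
ft_force: [0.3, 0.4, 8.9]
finger_gap: 0.199
gripper_force: 50.0
```

```bash
python3 -c "
from h import *
s=sensors.read_state();print(s['moment'],s['ft_force'],s['eef_pos'],s['finger_gap'])"
```

```text
[ 0.11215007  0.10138053 -0.00329742] [0.34057942 0.35577653 8.85346846] [ 0.46919018 -0.28786104  0.1643359 ] 0.1990770681752347
```

It turns freely (no torque about z). Continuing to about 82°.

{"op": "step_arm", "data": {"increments": [{"dx":0,"dy":0,"dz":0,"roll":0.08,"jaw":0.1},{"dx":0,"dy":0,"dz":0,"roll":0.08,"jaw":0.1},{"dx":0,"dy":0,"dz":0,"roll":0.08,"jaw":0.1},{"dx":0,"dy":0,"dz":0,"roll":0.08,"jaw":0.1},{"dx":0,"dy":0,"dz":0,"roll":0.08,"jaw":0.1},{"dx":0,"dy":0,"dz":0,"roll":0.08,"jaw":0.1},{"dx":0,"dy":0,"dz":0,"roll":0.08,"jaw":0.1},{"dx":0,"dy":0,"dz":0,"roll":0.08,"jaw":0.1},{"dx":0,"dy":0,"dz":0,"roll":0.08,"jaw":0.1},{"dx":0,"dy":0,"dz":0,"roll":0.08,"jaw":0.1},{"dx":0,"dy":0,"dz":0,"roll":0.08,"jaw":0.1},{"dx":0,"dy":0,"dz":0,"roll":0.08,"jaw":0.1},{"dx":0,"dy":0,"dz":0,"roll":0.08,"jaw":0.1},{"dx":0,"dy":0,"dz":0,"roll":0.08,"jaw":0.1},{"dx":0,"dy":0,"dz":0,"roll":0.08,"jaw":0.1},{"dx":0,"dy":0,"dz":0,"roll":0,"jaw":0.1},{"dx":0,"dy":0,"dz":0,"roll":0,"jaw":0.1},{"dx":0,"dy":0,"dz":0,"roll":0,"jaw":0.1}], "squeeze": 50}}

```text
time_s: 19.4
eef_pos: [0.4681, -0.2879, 0.164]
tcp_rot: [[-0.26, 0.966, -0.001], [0.966, 0.26, -0.001], [-0.001, -0.001, -1.0]]
ft_force: [-5.1, 0.3, 9.8]
finger_gap: 0.195
gripper_force: 50.0
```

```bash
python3 - <<'E'
from h import *
s=sensors.read_state();print(s['moment'],s['ft_force'])
b=snap('side','s4.png')[:,:,::-1];a=snap('top','t4.png')[:,:,::-1]
cv2.imwrite('pics/c4.png',np.hstack([cv2.resize(b[190:290,200:300],(400,400)),cv2.resize(a[160:260,290:390],(400,400))]))
E
```

```text
[-0.09781036  0.69424252  0.00574218] [-5.07760222  0.32387235  9.80843438]
```

View pics/c4.png

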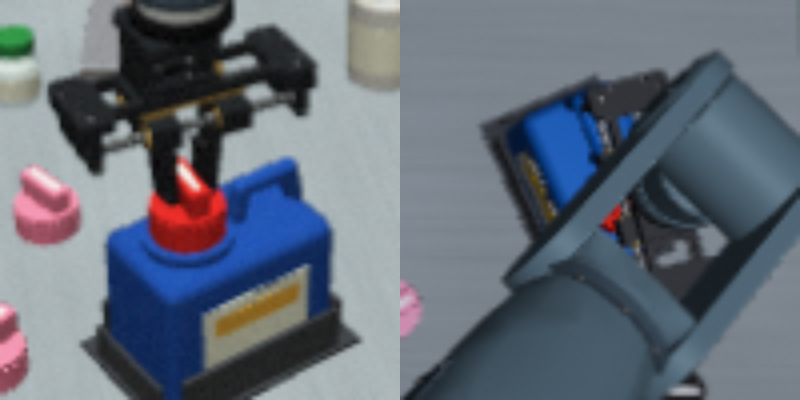

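The side view shows the cap still seated, with its bar turned about 80°. A small −x relief, then straight up.

{"op": "step_arm", "data": {"increments": [{"dx":-0.1,"dy":0,"dz":0,"roll":0,"jaw":0.1},{"dx":0,"dy":0,"dz":0.3,"roll":0,"jaw":0.1},{"dx":0,"dy":0,"dz":0.4,"roll":0,"jaw":0.1},{"dx":0,"dy":0,"dz":0.4,"roll":0,"jaw":0.1},{"dx":0,"dy":0,"dz":0.4,"roll":0,"jaw":0.1},{"dx":0,"dy":0,"dz":0.5,"roll":0,"jaw":0.1},{"dx":0,"dy":0,"dz":0,"roll":0,"jaw":0.1}], "squeeze": 50}}

```text
time_s: 20.08
eef_pos: [0.4675, -0.2874, 0.1836]
tcp_rot: [[-0.26, 0.966, -0.0], [0.966, 0.26, 0.0], [0.0, -0.0, -1.0]]
ft_force: [0.0, -0.4, 0.6]
finger_gap: 0.199
gripper_force: 50.0
```

{"op": "step_arm", "data": {"increments": [{"dx":0,"dy":0,"dz":0.8,"roll":0,"jaw":0.1},{"dx":0,"dy":0,"dz":1,"roll":0,"jaw":0.1},{"dx":0,"dy":0,"dz":1,"roll":0,"jaw":0.1},{"dx":0,"dy":0,"dz":1,"roll":0,"jaw":0.1},{"dx":0,"dy":0,"dz":1,"roll":0,"jaw":0.1},{"dx":0,"dy":0,"dz":1,"roll":0,"jaw":0.1},{"dx":0,"dy":0,"dz":1,"roll":0,"jaw":0.1},{"dx":0,"dy":0,"dz":0.8,"roll":0,"jaw":0.1},{"dx":0,"dy":0,"dz":0.4,"roll":0,"jaw":0.1},{"dx":0,"dy":0,"dz":0,"roll":0,"jaw":0.1},{"dx":0,"dy":0,"dz":0,"roll":0,"jaw":0.1},{"dx":0,"dy":0,"dz":0,"roll":0,"jaw":0.1},{"dx":0,"dy":0,"dz":0,"roll":0,"jaw":0.1},{"dx":0,"dy":0,"dz":0,"roll":0,"jaw":0.1}], "squeeze": 50}}

```text
time_s: 21.25
eef_pos: [0.4673, -0.2873, 0.2625]
tcp_rot: [[-0.26, 0.966, -0.001], [0.966, 0.26, 0.001], [0.001, -0.001, -1.0]]
ft_force: [-0.8, 0.4, -0.3]
finger_gap: 0.201
gripper_force: 50.0
```

```bash
python3 - <<'E'
from h import *
b=snap('side','s5.png')[:,:,::-1]
cv2.imwrite('pics/c5.png',cv2.resize(b[140:300,190:350],(600,600)))
E
```

```text
(no output)
```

View pics/c5.png

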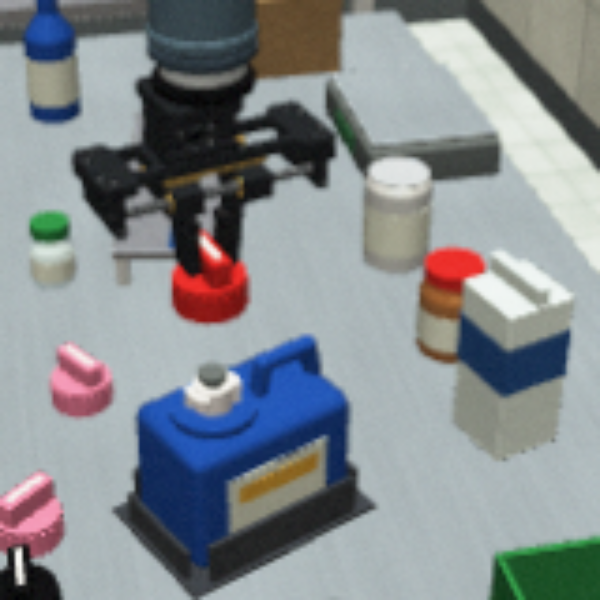

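The cap (210,285) hangs level in the fingers above the bare white neck (212,388). Its underside is about 77 mm above the neck. Handing in.

```bash
python3 -c "
from h import *
print(bot.job_done())"
```

```text
the job is handed in; nothing more can be done
None
```

I handed the job in after about 21 s of the 64 s; no verdict came back. The green and yellow bottles stand released either side of the blue one (about 70 and 74 mm between centres), and the gripper holds the freed red cap level about 8 cm above the jug's neck.

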